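# Make up two microscopy kits

### The job

Make up the two microscope kits from the stock on the bench: in the blue tray, the yellow-banded objective and the black mount; in the orange tray, the red-banded objective, the white mount and the brown oil bottle. In each tray the objective stands in the end bay with the black pad, the mount in the middle bay and the bottle, if there is one, in the other end bay, each upright and flat on the bay's floor. Set things down without dropping or toppling any, and leave the green-banded objective and the blue mount standing where they are.

Things in the scene. Friction and masses are not known exactly. Their poses are not given: they have to be found in the camera images.
- tray_blue: blue kit tray, fixed, 202 x 70 mm, walls 8 mm high and 4 thick, floor 4 mm thick. Two cross-walls make three 62 x 62 mm bays in a row: one end bay with a flush black pad (objective), middle (mount), other end (bottle). Origin: centre of its underside; x along the row away from the black pad, z up: bay centres at x = -66 (pad), 0, +66 mm, y = 0.
- tray_orange: orange kit tray, fixed, 202 x 70 mm, walls 8 mm high and 4 thick, floor 4 mm thick. Two cross-walls make three 62 x 62 mm bays in a row: one end bay with a flush black pad (objective), middle (mount), other end (bottle). Origin: centre of its underside; x along the row away from the black pad, z up: bay centres at x = -66 (pad), 0, +66 mm, y = 0.
- objective_yellow: microscope objective standing upright, lens up: 33 mm across, 49 tall; steel barrel with a broad yellow band 28 to 38 mm up, whose yellow top shows from above as a ring round the dark 17 mm lens nose (upper 11 mm). Foot 28 mm across, 6 high. About 0.12 kg. Origin: centre of its underside; z up. Goes into the blue tray.
- objective_red: microscope objective standing upright, lens up: 33 mm across, 49 tall; steel barrel with a broad red band 28 to 38 mm up, whose red top shows from above as a ring round the dark 17 mm lens nose (upper 11 mm). Foot 28 mm across, 6 high. About 0.12 kg. Origin: centre of its underside; z up. Goes into the orange tray.
- objective_green: microscope objective standing upright, lens up: 33 mm across, 49 tall; steel barrel with a broad green band 28 to 38 mm up, whose green top shows from above as a ring round the dark 17 mm lens nose (upper 11 mm). Foot 28 mm across, 6 high. About 0.12 kg. Origin: centre of its underside; z up. Not needed: stays where it is.
- mount_black: resin specimen mount, a plain upright black cylinder 36 mm in diameter and 30 mm tall, with a small polished metal square in its top face. About 0.06 kg. Origin: centre of its underside; z up along its axis. Goes into the blue tray.
- mount_white: resin specimen mount, a plain upright white cylinder 36 mm in diameter and 30 mm tall, with a small polished metal square in its top face. About 0.06 kg. Origin: centre of its underside; z up along its axis. Goes into the orange tray.
- mount_blue: resin specimen mount, a plain upright light blue cylinder 36 mm in diameter and 30 mm tall, with a small polished metal square in its top face. About 0.06 kg. Origin: centre of its underside; z up along its axis. Not needed: stays where it is.
- oil_bottle: closed brown oil bottle with a pale label, standing upright: body 34 mm across and 34 tall, sloping shoulder, white cap 20 mm across; 56 mm tall in all. About 0.06 kg. Origin: centre of its underside; z up. Goes into the orange tray. It and all the stock stand between the trays, 70 mm or more centre to centre, with three lower loose bystanders (carton, ring, brass block).
Things that resemble listed ones, but are neither listed nor needed, are in the scene too. Leave any purple look-alike of the objective_red alone.

How it is judged:
At the end, for the whole second after the job is handed in: The five named things stand in their bays: centre within 17.5 mm of the bay's centre along and across the tray, foot 0 to 8 mm above the tray's underside, leaning under 0.1 rad, released, at rest. Green-banded objective and blue mount upright, at rest, within 30 mm of their start (x of objective_yellow in the frame of tray_blue between -0.0835 and -0.0485 m and y of objective_yellow in the frame of tray_blue between -0.0175 and 0.0175 m and z of objective_yellow in the frame of tray_blue between 0 and 0.008 m and angle between each of objective_yellow, mount_black, objective_red, mount_white, oil_bottle, objective_green, mount_blue's own z axis and vertical below 0.1 rad and linear speed of each of objective_yellow, mount_black, objective_red, mount_white, oil_bottle, objective_green, mount_blue below 0.02 m/s and angular speed of each of objective_yellow, mount_black, objective_red, mount_white, oil_bottle below 0.2 rad/s and contact force between each of objective_yellow, mount_black, objective_red, mount_white, oil_bottle and the fingers below 0.1 N and x of mount_black in the frame of tray_blue between -0.0175 and 0.0175 m and y of mount_black in the frame of tray_blue between -0.0175 and 0.0175 m and z of mount_black in the frame of tray_blue between 0 and 0.008 m and x of objective_red in the frame of tray_orange between -0.0835 and -0.0485 m and y of objective_red in the frame of tray_orange between -0.0175 and 0.0175 m and z of objective_red in the frame of tray_orange between 0 and 0.008 m and x of mount_white in the frame of tray_orange between -0.0175 and 0.0175 m and y of mount_white in the frame of tray_orange between -0.0175 and 0.0175 m and z of mount_white in the frame of tray_orange between 0 and 0.008 m and x of oil_bottle in the frame of tray_orange between 0.0485 and 0.0835 m and y of oil_bottle in the frame of tray_orange between -0.0175 and 0.0175 m and z of oil_bottle in the frame of tray_orange between 0 and 0.008 m and distance of each of objective_green, mount_blue from where it was at the start of the episode below 0.03 m); the robot touches nothing.
It fails at once if an objective, mount or bottle for the kits is dropped or knocked: it moves faster than 0.6 m/s with its foot under 30 mm ((height (world z) of objective_yellow below 0.03 m and linear speed of objective_yellow above 0.6 m/s) or (height (world z) of mount_black below 0.03 m and linear speed of mount_black above 0.6 m/s) or (height (world z) of objective_red below 0.03 m and linear speed of objective_red above 0.6 m/s) or (height (world z) of mount_white below 0.03 m and linear speed of mount_white above 0.6 m/s) or (height (world z) of oil_bottle below 0.03 m and linear speed of oil_bottle above 0.6 m/s)).
It fails at once if an objective, mount or the bottle is tipped over (leans more than 45 degrees) (angle between any of objective_yellow, mount_black, objective_red, mount_white, oil_bottle, objective_green, mount_blue's own z axis and vertical above 0.785 rad).
It also fails if it takes over 136 s, if anything falls off the work surface, if the arm or the gripper's body presses on something with over 40 N, if the wrist force passes 120 N, or if a joint passes its speed limit or range.

### The arm

A 6-joint arm with a two-finger parallel gripper is mounted at the origin on the work surface. World frame = base frame: x ahead of the robot, y to its left, z up, the work surface at z = 0. Lengths are in m, angles in rad, forces in N, time in s.
With the tool pointing down it reaches from about 0.35 to 0.775 m from the base axis. Payload 5.5 kg.
Tool frame: the origin (TCP) lies midway between the tips of the shut fingers; the grasp point (between the pads) lies 19 mm behind it (pinch_z is the distance from the TCP to the grasp point, in m); z points along the fingers, x is the direction in which the jaws open and shut, and the axes are right-handed (so a half turn about z gives the same grasp; the last joint's range is limited). The gripper opens to 85 mm and grips with 20 to 120 N. Pads are 22 mm wide; open, the fingers measure 114 mm over their backs; the gripper's body (76 mm by 85 mm) begins 54 mm behind the grasp point. The pads swing forward as they close: fully open they stand 13 mm farther back than shut.
Start: joints at [-1.241, 0.313, 0.046, 1.304, 0, 1.431], TCP at [0.26, -0.513, 0.231] pointing down, gripper open.
Joint ranges: [-2.76, 2.76], [-0.86, 1.69], [-1.03, 1.26], [-2.2, 2.34], [-1.47, 1.5], [-3.14, 3.14]. Speed limits (rad/s): [2.57, 2.57, 3.14, 3.14, 3.14, 3.14].

### API

Orientations are given as a unit quaternion [w, x, y, z].
In Python, from workcell import get_state, read_camera, camera_info, hand_in, trace, pinch_z gives the robot as it stands. The module is installed in compiled form; this text tells all that it offers.
- The arm moves only by the tool arm_command, never from a script. Its argument "steps" is text: rows parted by semicolons, each of 4 numbers parted by spaces: the shift along the world's x, y, z in mm, then the turn about the world's z in rad. In form: tx ty tz spin; .... A call has 1 to 20 rows; each row is the pose to reach, as a shift and turn from the pose measured when the call began; what a row does not reach only later rows make up. A row lasts 1/8 s, in which the tool goes at most 62.5 mm and 10.7 degrees, less where a joint would pass 70% of its speed; a pose out of reach is approached as far as the arm can. A call with a gripper value outside its range is refused whole. "fingers" is the gripper command: -1 is shut, 1 is fully open, values between are in proportion, set as the call begins (left out, the last holds). The fingers move at their own pace and stop on an object; "newtons" is the grip in N (left out, the last holds). Time passes only in rows, so rows that repeat a pose let the fingers close. It gives the time, the measured TCP pose, the force and the opening at its end, in the units of the state.
- get_state(): the state, without advancing time (a new reading comes with each control period).
- read_camera(name): name is "scene" or "top" or "wrist"; returns the picture (384x512x3 uint8, red, green, blue); there is no depth.
- camera_info(name): a dict with "mtx" (3x3 intrinsics, pixels), "R" (3x3) and "t" (3): a world point X has camera coordinates R X + t. Camera axes: x right, y down, z forward; pixel columns grow to the right and rows downward; lengths in m; the calibration is good to about 2 mm. The wrist camera is an equidistant fisheye: a pixel r from the principal point sees the ray r / f radians off the axis. A picture is of the moment at which its call begins: read the wrist's pose just before it. camera_info takes no time and is no camera call; for the wrist camera it gives the pose at the moment of the call.
- hand_in(): hands the job in, once; it reports no verdict.
Trained networks look in the newest picture that a camera, given by its name, has taken for a name from the list of things; names that differ only in an ending like _2 or _b are one class to them, and where a whole thing is asked for, a point or a joint stands for the part that bears it (a point fixed in the world has none). Each returns a list of dicts, best first, with "score" (0 to 1); they miss things now and then, are a little off and sometimes report something else, mostly with a low value. They report only what shows in the picture. A call takes as long as a camera call. They do not tell look-alikes from the thing itself.
- trace(camera, name): "mask" (384x512 bool, what is visible of it) and "box" ([left, top, width, height] in pixels, round what is visible of it).
The state is a dict: "clock": time; "joint_pos": joint angles; "qvel": joint speeds; "tau": joint torques, N m; "tcp_pos": TCP position; "orientation": TCP orientation; "wrist_force": force on the tool from outside, world axes, zero at the start; "ft_torque": the same for the moment, N m; "finger_gap": finger opening in m.
Only numpy, scipy, OpenCV 4.12 (cv2) and the standard library are available. Lean on these libraries where they do the work, as an engineer would, in place of code of your own. Each camera call takes 0.05 s, during which the arm holds its last target.

## Working session

There is one attempt and no reset: what is moved stays moved. The work goes in short steps, Python scripts to look and compute and a tool call to move; the robot and the scene stay as the last step left them, time stands still between calls to the robot, and variables do not carry over. Pictures are saved under pics/ and viewed, and the job is handed in when it is done.

Besides the shell and the picture viewer there is one more tool, called after "Call:" as name(argument=value, ...), one argument or row to a line, values as JSON. arm_command: Moves the arm, as the interface text tells. Its arguments: {"type":"object","properties":{"steps":{"type":"string"},"fingers":{"type":"number"},"newtons":{"type":"number"}},"required":["steps"]}

```bash
mkdir -p pics; python3 - <<'E'
from workcell import *
import cv2
s=get_state();print(s['clock'],s['tcp_pos'],s['orientation'],s['finger_gap'],pinch_z)
for n in ['scene','top']:
    im=read_camera(n);cv2.imwrite(f'pics/{n}0.png',cv2.cvtColor(im,cv2.COLOR_RGB2BGR))
    print(n,camera_info(n))
E
```

```text
0.0 [ 0.26014555 -0.51219884  0.23038056] [-6.19313843e-04  8.52263789e-01 -5.23111403e-01 -7.14163770e-04] 0.08513630597815404 0.0187
scene {'mtx': array([[377.94121777,   0.        , 249.66766397],
       [  0.        , 377.94121777, 189.85402015],
       [  0.        ,   0.        ,   1.        ]]), 'R': array([[ 0.68830229,  0.72531934,  0.01232073],
       [ 0.53010516, -0.49131173, -0.69108705],
       [-0.49520549,  0.48220809, -0.72266651]]), 't': array([-0.35028345, -0.26371312,  1.09201688])}
top {'mtx': array([[382.08706517,   0.        , 253.44052333],
       [  0.        , 382.08706517, 187.05439866],
       [  0.        ,   0.        ,   1.        ]]), 'R': array([[-0.02125504, -0.99964655,  0.01596888],
       [-0.98301872,  0.01798419, -0.18262189],
       [ 0.18227016, -0.01957935, -0.98305353]]), 't': array([-0.00632564,  0.53846689,  0.74580081])}
```

View pics/scene0.png

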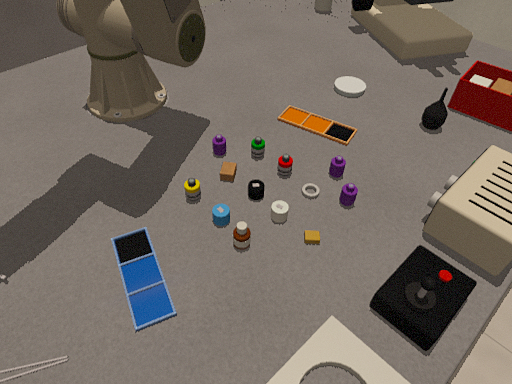

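View pics/top0.png

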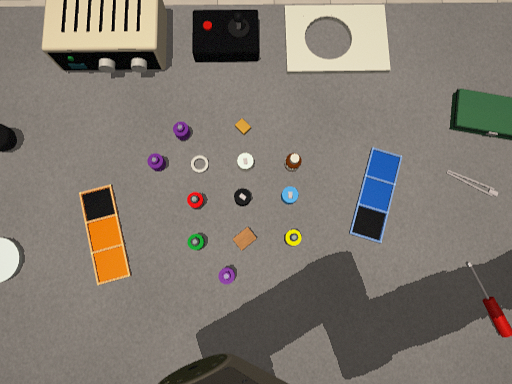

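```bash
cat > h.py <<'E'
from workcell import *
import numpy as np,cv2
def ray(n,u,v):
    c=camera_info(n);R,t=np.array(c['R']),np.array(c['t'])
    return -R.T@t, R.T@np.linalg.solve(c['mtx'],[u,v,1.])
def at(n,u,v,z):
    o,d=ray(n,u,v);return o+d*(z-o[2])/d[2]
def proj(n,X):
    c=camera_info(n);p=c['mtx']@(np.array(c['R'])@np.array(X)+np.array(c['t']));return p[:2]/p[2]
def sil(n,c,r,h,k=24):
    a=np.linspace(0,2*np.pi,k);P=[proj(n,[c[0]+r*np.cos(x),c[1]+r*np.sin(x),z]) for x in a for z in (0,h)]
    return np.array(P)
def save(im,f,crop=None,s=1):
    if crop: l,t,r,b=crop; im=im[t:b,l:r]
    cv2.imwrite('pics/'+f,cv2.resize(cv2.cvtColor(im,cv2.COLOR_RGB2BGR),None,fx=s,fy=s,interpolation=cv2.INTER_CUBIC))
E
python3 - <<'E'
from h import *
im=read_camera('top');save(im,'crop1.png',(70,110,410,290),2.3)
for n in ['tray_blue','tray_orange','objective_yellow','objective_red','objective_green','mount_black','mount_white','mount_blue','oil_bottle']:
    r=trace('top',n)
    for d in r[:4]:
        m=d['mask'];b=d['box'];ys,xs=np.nonzero(m)
        h={'t':.012,'o':.03,'m':.018}[n[0]]
        u,v=xs.mean(),ys.mean()
        print(n,round(d['score'],2),b,round(u,1),round(v,1),np.round(at('top',u,v,h)*1000).tolist())
        if n[0]=='t':
            (c,wh,a)=cv2.minAreaRect(np.c_[xs,ys].astype(np.float32))
            P=cv2.boxPoints((c,wh,a)); print([np.round(at('top',*p,.01)*1000).tolist()[:2] for p in P], P.round(1).tolist())
E
```

```text
tray_blue 0.69 [352.3, 148.2, 48.4, 95.7] 375.5 195.7 [521.0, -284.0, 12.0]
[[436.0, -218.0], [632.0, -280.0], [613.0, -353.0], [417.0, -288.0]] [[348.0, 235.8000030517578], [369.5, 146.89999389648438], [402.6000061035156, 154.89999389648438], [381.20001220703125, 243.8000030517578]]
tray_orange 0.56 [81.1, 184.8, 47.2, 98.0] 104.3 234.6 [449.0, 301.0, 12.0]
[[543.0, 362.0], [556.0, 289.0], [358.0, 242.0], [346.0, 312.0]] [[78.19999694824219, 191.39999389648438], [112.5, 184.6999969482422], [130.8000030517578, 278.0], [96.5, 284.70001220703125]]
objective_yellow 0.63 [284.7, 228.5, 18.7, 18.4] 292.4 237.7 [433.0, -96.0, 30.0]
objective_red 0.82 [174.9, 124.0, 19.8, 16.8] 181.4 130.9 [670.0, 137.0, 30.0]
objective_red 0.78 [187.4, 192.6, 13.1, 18.8] 195.6 200.6 [515.0, 106.0, 30.0]
objective_red 0.73 [217.8, 267.7, 17.8, 18.0] 226.4 275.9 [358.0, 42.0, 30.0]
objective_red 0.25 [283.9, 229.8, 19.9, 18.8] 292.3 238.0 [432.0, -96.0, 30.0]
objective_green 0.56 [186.8, 232.0, 17.3, 19.3] 196.1 242.2 [428.0, 104.0, 30.0]
mount_black 0.62 [233.8, 190.8, 16.2, 16.6] 242.1 197.1 [522.0, 7.0, 18.0]
mount_white 0.71 [237.4, 153.0, 16.3, 19.0] 245.3 162.0 [600.0, -1.0, 18.0]
mount_blue 0.71 [281.1, 184.0, 15.0, 23.2] 289.5 194.9 [525.0, -95.0, 18.0]
oil_bottle 0.76 [283.3, 153.4, 18.6, 19.2] 292.4 162.5 [594.0, -103.0, 30.0]
oil_bottle 0.63 [186.0, 190.8, 18.0, 19.6] 195.6 201.0 [514.0, 106.0, 30.0]
```

View pics/crop1.png

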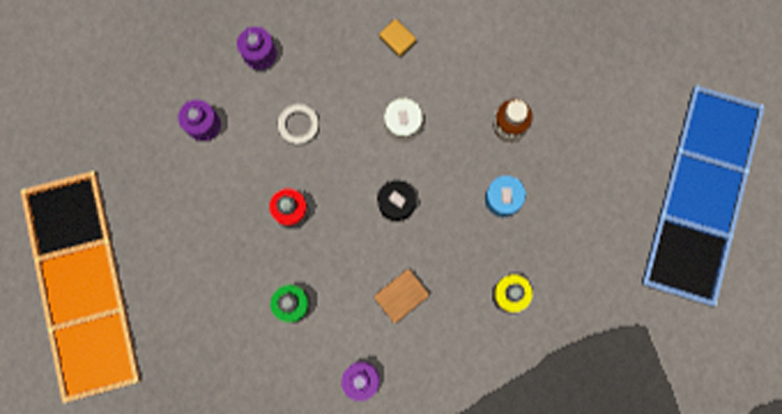

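```bash
python3 - <<'E'
from h import *
from scipy.optimize import minimize
pics={n:read_camera(n) for n in ['top','scene']}
hsv={n:cv2.cvtColor(p,cv2.COLOR_RGB2HSV) for n,p in pics.items()}
rng={'yellow':((24,120,90),(34,255,255)),'red':((0,170,90),(6,255,255)),'blue':((95,80,120),(108,210,255)),'white':((0,0,165),(180,60,255)),'black':((0,0,0),(180,255,45)),'brown':((5,120,40),(14,255,130))}
# whole-body approach: colour blob from seed, both cams
seeds={'yellow':(.433,-.096,.038),'red':(.515,.106,.038),'black':(.522,.007,.03),'white':(.6,-.001,.03),'cap':(.594,-.103,.056)}
for k,X in seeds.items():
    out=[]
    for n in pics:
        lo,hi=rng['white' if k=='cap' else k]
        m=cv2.inRange(hsv[n],np.array(lo),np.array(hi))
        u,v=proj(n,X).astype(int)
        w=np.zeros_like(m);w[v-14:v+15,u-14:u+15]=m[v-14:v+15,u-14:u+15]
        nl,l,st,c=cv2.connectedComponentsWithStats(w)
        i=1+np.argmax(st[1:,4]);x,y,ww,hh,a=st[i]
        if n=='top': out.append(('top',st[i].tolist(),np.round(at(n,x+ww/2-.5,y+hh/2-.5,X[2]-.003)*1000,1).tolist()))
        else:
            z={'yellow':.034,'red':.034,'black':.015,'white':.015,'cap':.05}[k]
            out.append((n,st[i].tolist(),np.round(at(n,x+ww/2-.5,y+hh/2-.5,z)*1000,1).tolist()))
    print(k,out)
# trays
def corners(p,z=.011):
    x,y,a=p;R=np.array([[np.cos(a),-np.sin(a)],[np.sin(a),np.cos(a)]])
    return [np.r_[R@[sx*.101,sy*.035]+[x,y],z] for sx,sy in((-1,-1),(1,-1),(1,1),(-1,1))]
for name,p0,in [('tray_blue',(.521,-.284,-.3)),('tray_orange',(.449,.301,.22+np.pi))]:
    for n in pics:
        r=trace(n,name)[0];m=r['mask'].astype(np.uint8)
        def cost(p):
            q=np.zeros(m.shape,np.uint8);P=np.array([proj(n,c) for c in corners(p)])
            cv2.fillPoly(q,[np.round(P*16).astype(np.int32)],1,shift=4,lineType=cv2.LINE_8)
            return 1-(q&m).sum()/(q|m).sum()
        best=min((minimize(cost,np.array(p0)+d,method='Nelder-Mead',options=dict(initial_simplex=[np.array(p0)+d+e for e in ([0,0,0],[.01,0,0],[0,.01,0],[0,0,.1])])) for d in ([0,0,0],[.004,.004,.03],[-.004,-.004,-.03])),key=lambda r:r.fun)
        print(name,n,best.x.round(4),round(best.fun,3),round(r['score'],2))
E
```

```text
yellow [('top', [285, 229, 17, 17, 175], [434.1, -97.1, 35.0]), ('scene', [184, 179, 16, 13, 101], [431.3, -98.1, 34.0])]
red [('top', [187, 192, 16, 16, 112], [516.6, 107.2, 35.0]), ('scene', [278, 156, 15, 12, 85], [516.0, 103.8, 34.0])]
black [('top', [234, 189, 17, 17, 180], [521.3, 7.4, 27.0]), ('scene', [248, 180, 16, 19, 241], [519.9, 6.9, 15.0])]
white [('top', [237, 152, 17, 17, 217], [602.5, -0.4, 27.0]), ('scene', [271, 200, 18, 13, 178], [589.7, 9.4, 15.0])]
cap [('top', [290, 153, 9, 10, 67], [599.4, -103.7, 53.0]), ('scene', [237, 221, 10, 9, 69], [593.2, -102.0, 50.0])]
tray_blue top [ 0.5258 -0.2863 -0.3189] 0.027 0.66
tray_blue scene [ 0.5279 -0.289  -0.3258] 0.035 0.85
tray_orange top [0.4504 0.3016 3.3847] 0.032 0.9Traceback (most recent call last):
  File "<stdin>", line 28, in <module>
IndexError: list index out of range
```

Call:
arm_command(
  steps="173 415 -110 -0.47; 173 415 -110 -0.47; 173 415 -110 -0.47; 173 415 -110 -0.47; 173 415 -110 -0.47; 173 415 -110 -0.47; 173 415 -110 -0.47; 173 415 -110 -0.47; 173 415 -110 -0.47; 173 415 -110 -0.47; 173 415 -110 -0.47; 173 415 -110 -0.47",
  fingers=0.65,
  newtons=40,
)

```text
clock: 2.4
tcp_pos: [0.4333, -0.0988, 0.1216]
orientation: [0.0, -0.706, 0.708, -0.0]
wrist_force: [0.6, 0.2, 0.4]
finger_gap: 0.0704
```

```bash
python3 - <<'E'
from h import *
im=read_camera('wrist');save(im,'w1.png');c=camera_info('wrist');print(c)
save(read_camera('scene'),'s1.png',(130,90,400,340),2.2)
E
```

```text
{'mtx': array([[297.31863964,   0.        , 255.28877972],
       [  0.        , 297.31863964, 187.5843949 ],
       [  0.        ,   0.        ,   1.        ]]), 'R': array([[-1.66339328e-03, -9.99998371e-01, -7.00215873e-04],
       [-9.66238540e-01,  1.42682976e-03,  2.57645197e-01],
       [-2.57643778e-01,  1.10514085e-03, -9.66239340e-01]]), 't': array([-0.0970092 ,  0.41462056,  0.38444833])}
```

View pics/w1.png

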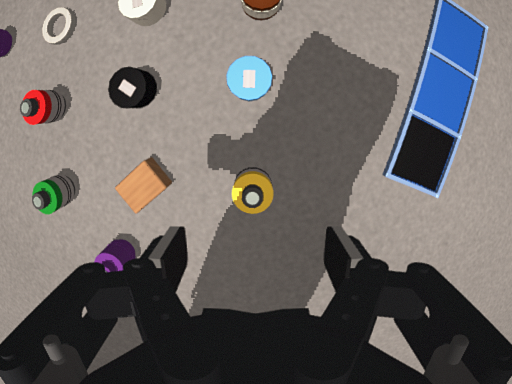

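View pics/s1.png

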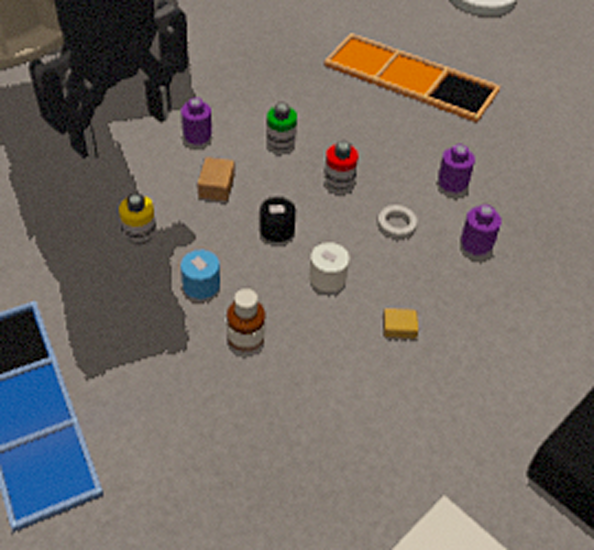

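```bash
cat >> h.py <<'E'
def watw(u,v,z,c=None):
    c=c or camera_info('wrist');K=c['mtx'];R,t=np.array(c['R']),np.array(c['t'])
    x=np.array([u-K[0,2],v-K[1,2]]);r=np.linalg.norm(x)+1e-9;th=r/K[0,0]
    d=R.T@np.r_[x/r*np.sin(th),np.cos(th)];o=-R.T@t
    return np.round((o+d*(z-o[2])/d[2])*1000,1)
E
python3 - <<'E'
from h import *
for k,u,v,z in [('yellow nose',252,197,.049),('blue top',249,77,.03),('black top',128,88,.03),('red nose',28,107,.049),('pad corner',447,119,.01),('pad',388,174,.01),('c',437,194,.01),('mid',413,114,.01),('pad3',459,137,.01),('pad fl',423,155,.004)]:
    print(k,watw(u,v,z))
E
```

```text
yellow nose [434.7 -95.1  49. ]
blue top [525.7 -92.8  30. ]
black top [522.2   7.4  30. ]
red nose [516.6 104.8  49. ]
pad corner [ 501.2 -286.3   10. ]
pad [ 444.7 -222.1   10. ]
c [ 424.6 -283.3   10. ]
mid [ 502.5 -244.8   10. ]
pad3 [ 484.4 -304.2   10. ]
pad fl [ 463.2 -263.5    4. ]
```

Call:
arm_command(
  steps="1 3 -40 0; 1 3 -75 0; 1 3 -95 0; 1 3 -108 0; 1 3 -108 0; 1 3 -108 0",
)

```text
clock: 3.25
tcp_pos: [0.4349, -0.0958, 0.0142]
orientation: [0.0, -0.706, 0.708, -0.001]
wrist_force: [-0.2, 0.5, 0.5]
finger_gap: 0.0703
```

Call:
arm_command(
  steps="0 0 0 0; 0 0 0 0; 0 0 0 0; 0 0 0 0; 0 0 0 0; 0 0 0 0",
  fingers=-1,
  newtons=40,
)

```text
clock: 4.0
tcp_pos: [0.4355, -0.0961, 0.0151]
orientation: [0.0, -0.706, 0.708, -0.002]
wrist_force: [-0.7, -0.6, 5.0]
finger_gap: 0.0314
```

Call:
arm_command(
  steps="0 0 15 0; 0 0 45 0; 0 0 85 0; 10 -50 85 -0.1; 20 -110 85 -0.2; 29 -160 85 -0.32; 29 -170 85 -0.32; 29 -170 85 -0.32; 29 -170 85 -0.32",
)

```text
clock: 5.12
tcp_pos: [0.4639, -0.2645, 0.0998]
orientation: [0.0, -0.585, 0.811, -0.001]
wrist_force: [0.3, 0.4, -0.9]
finger_gap: 0.0312
```

```bash
python3 - <<'E'
from h import *
im=read_camera('wrist');save(im,'w2.png')
print(get_state()['finger_gap'])
E
```

```text
0.032160185012534294
```

View pics/w2.png

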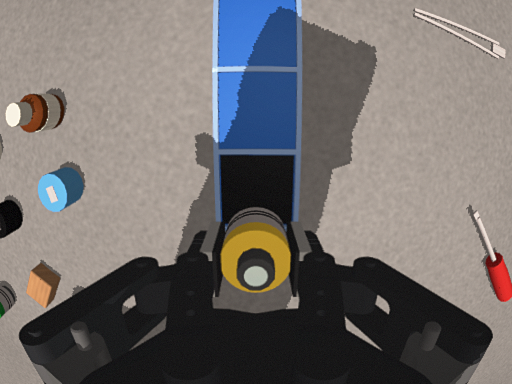

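Call:
arm_command(
  steps="0 -1 -40 0; 0 -1 -65 0; 0 -1 -75 0; 0 -1 -78 0; 0 -1 -80 0; 0 -1 -80 0; 0 -1 -80 0",
)

```text
clock: 6.05
tcp_pos: [0.4645, -0.2658, 0.0206]
orientation: [0.0, -0.585, 0.811, -0.002]
wrist_force: [0.4, 0.0, -1.2]
finger_gap: 0.0317
```

Call:
arm_command(
  steps="0 0 -1 0; 0 0 -2 0; 0 0 -2 0",
)

```text
clock: 6.42
tcp_pos: [0.4647, -0.2661, 0.0191]
orientation: [0.0, -0.585, 0.811, -0.002]
wrist_force: [-0.9, 0.7, 4.1]
finger_gap: 0.0318
```

Contact made (+5 N). Release gently and rise.

Call:
arm_command(
  steps="0 0 0 0; 0 0 0 0; 0 0 0 0; 0 0 0 0; 0 0 0 0",
  fingers=0.2,
)

```text
clock: 7.05
tcp_pos: [0.4647, -0.2661, 0.019]
orientation: [0.0, -0.585, 0.811, -0.002]
wrist_force: [0.2, 1.3, 0.8]
finger_gap: 0.0512
```

Call:
arm_command(
  steps="0 0 10 0; 0 0 35 0; 0 0 80 0; 0 0 100 0; 0 0 100 0; 0 0 100 0",
)

```text
clock: 7.8
tcp_pos: [0.4642, -0.2657, 0.1184]
orientation: [0.0, -0.585, 0.811, -0.001]
wrist_force: [-0.2, 0.3, -0.7]
finger_gap: 0.0512
```

```bash
python3 - <<'E'
from h import *
im=read_camera('wrist');save(im,'w3.png')
save(read_camera('scene'),'s3.png',(80,90,350,340),2.2)
E
```

```text
(no output)
```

View pics/w3.png

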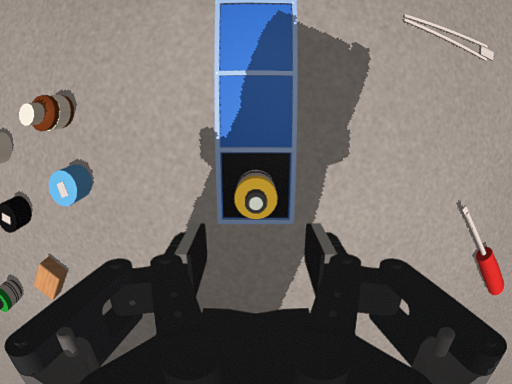

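View pics/s3.png

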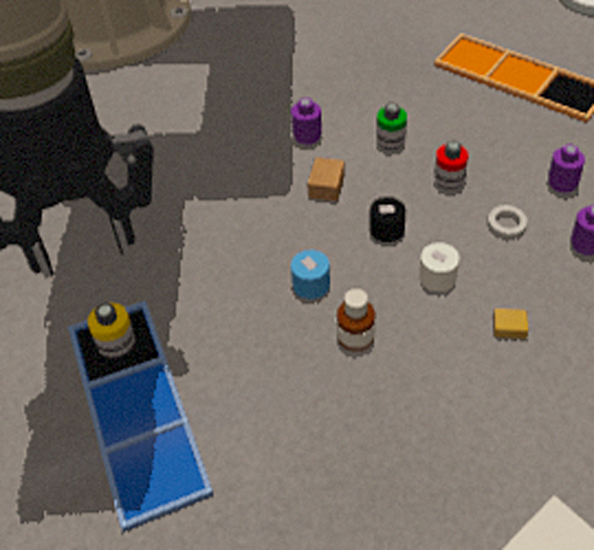

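Call:
arm_command(
  steps="57 273 0 0.32; 57 273 0 0.32; 57 273 0 0.32; 57 273 0 0.32; 57 273 0 0.32; 57 273 0 0.32; 57 273 0 0.32; 57 273 0 0.32",
  fingers=0.5,
)

```text
clock: 8.9
tcp_pos: [0.5206, 0.0064, 0.1174]
orientation: [-0.0, -0.706, 0.708, -0.0]
wrist_force: [-0.2, 0.3, 0.4]
finger_gap: 0.0641
```

```bash
python3 - <<'E'
from h import *
im=read_camera('wrist');save(im,'w4.png');np.save('c4.npy',np.array([0]))
import pickle;pickle.dump(camera_info('wrist'),open('c4.pkl','wb'))
E
```

```text
(no output)
```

View pics/w4.png

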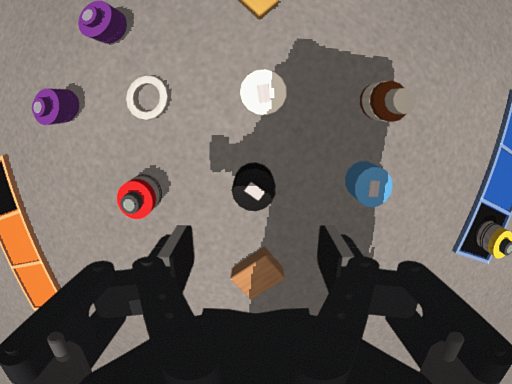

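```bash
python3 - <<'E'
from h import *
for k,u,v,z in [('black',253,187,.03),('white',263,92,.03),('bottle cap',399,101,.056),('red nose',129,204,.049),('yellow nose',504,243,.053)]:
    print(k,watw(u,v,z))
E
```

```text
black [526.   9.  30.]
white [601.    1.1  30. ]
bottle cap [598.  -98.6  56. ]
red nose [517.2 107.9  49. ]
yellow nose [ 471.3 -252.1   53. ]
```

Call:
arm_command(
  steps="2 1 -40 0; 2 1 -75 0; 2 1 -95 0; 2 1 -105 0; 2 1 -105 0; 2 1 -105 0",
)

```text
clock: 9.7
tcp_pos: [0.5235, 0.007, 0.0135]
orientation: [0.0, -0.706, 0.708, -0.001]
wrist_force: [0.7, 0.9, 0.6]
finger_gap: 0.064
```

Call:
arm_command(
  steps="0 0 0 0; 0 0 0 0; 0 0 0 0; 0 0 0 0; 0 0 0 0; 0 0 0 0",
  fingers=-1,
)

```text
clock: 10.45
tcp_pos: [0.5244, 0.0069, 0.0147]
orientation: [0.001, -0.706, 0.708, -0.002]
wrist_force: [-1.0, -0.4, 5.8]
finger_gap: 0.0346
```

Call:
arm_command(
  steps="0 0 15 0; 0 0 45 0; 0 0 85 0; 3 -50 85 -0.1; 3 -110 85 -0.2; 3 -170 85 -0.32; 3 -230 85 -0.32; 3 -285 85 -0.32; 3 -294 85 -0.32; 3 -294 85 -0.32; 3 -294 85 -0.32",
)

```text
clock: 11.82
tcp_pos: [0.5273, -0.2856, 0.0999]
orientation: [0.001, -0.585, 0.811, -0.002]
wrist_force: [-0.3, 0.8, -1.1]
finger_gap: 0.0342
```

```bash
python3 - <<'E'
from h import *
im=read_camera('wrist');save(im,'w5.png')
save(read_camera('top'),'t5.png',(330,130,430,260),5)
E
```

```text
(no output)
```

View pics/w5.png

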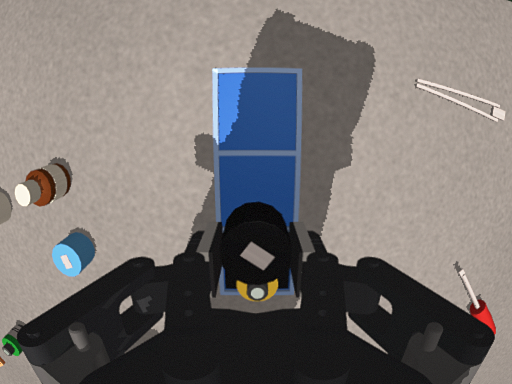

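View pics/t5.png

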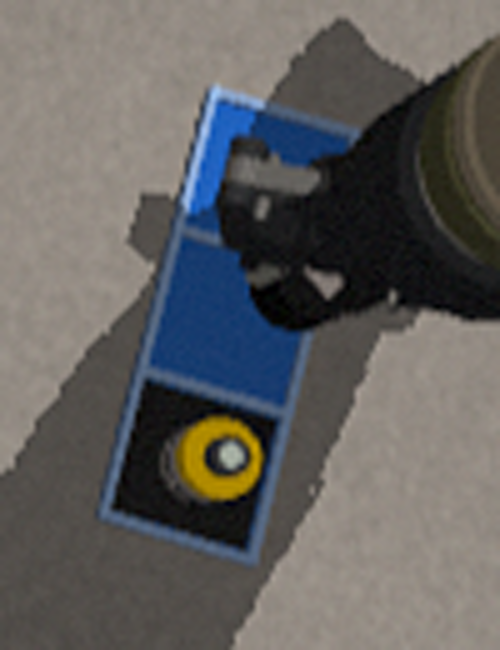

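```bash
python3 - <<'E'
from h import *
a=watw(257,153,.01);b=watw(258,71,.01)
print(a,b,np.hypot(*(a-b)[:2]))
d=(a-b)[:2]/np.hypot(*(a-b)[:2]);print('mid from wall',a[:2]+33*d,'pad',a[:2]+99*d, 'angle',np.arctan2(-d[1],-d[0]))
E
```

```text
[ 558.2 -295.9   10. ] [ 619.4 -316.9   10. ] 64.7027047348099
mid from wall [ 526.98646715 -285.18947402] pad [ 464.55940144 -263.76842206] angle -0.33054798139042246
```

Call:
arm_command(
  steps="0 -1 -40 0; 0 -1 -65 0; 0 -1 -75 0; 0 -1 -79 0; 0 -1 -80 0; 0 -1 -81 0; 0 -1 -82 0; 0 -1 -82 0",
)

```text
clock: 12.92
tcp_pos: [0.5281, -0.2869, 0.0187]
orientation: [0.001, -0.585, 0.811, -0.003]
wrist_force: [-0.1, 0.5, 3.0]
finger_gap: 0.0345
```

Call:
arm_command(
  steps="0 0 0 0; 0 0 0 0; 0 0 0 0; 0 0 0 0; 0 0 0 0",
  fingers=0.25,
)

```text
clock: 13.55
tcp_pos: [0.528, -0.2868, 0.0187]
orientation: [0.001, -0.585, 0.811, -0.003]
wrist_force: [-0.1, 0.3, -0.3]
finger_gap: 0.0533
```

Call:
arm_command(
  steps="0 0 10 0; 0 0 35 0; 0 0 80 0; 0 0 100 0; 0 0 100 0; 0 0 100 0",
)

```text
clock: 14.3
tcp_pos: [0.5275, -0.2865, 0.118]
orientation: [0.001, -0.585, 0.811, -0.002]
wrist_force: [0.2, 0.2, -0.3]
finger_gap: 0.0533
```

Call:
arm_command(
  steps="70 187 0 0.32; 70 187 0 0.32; 70 187 0 0.32; 70 187 0 0.32; 70 187 0 0.32; 70 187 0 0.32",
  fingers=0.5,
)

```text
clock: 15.05
tcp_pos: [0.5968, -0.1007, 0.1172]
orientation: [0.001, -0.706, 0.708, -0.002]
wrist_force: [0.8, -0.3, 0.5]
finger_gap: 0.0638
```

```bash
python3 - <<'E'
from h import *
im=read_camera('wrist');save(im,'w6.png')
save(read_camera('top'),'t6.png',(70,110,410,290),2.3)
E
```

```text
(no output)
```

View pics/w6.png

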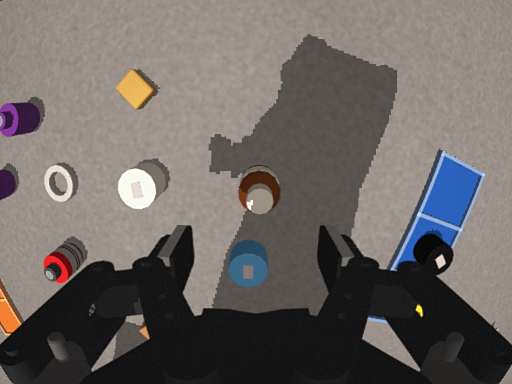

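View pics/t6.png

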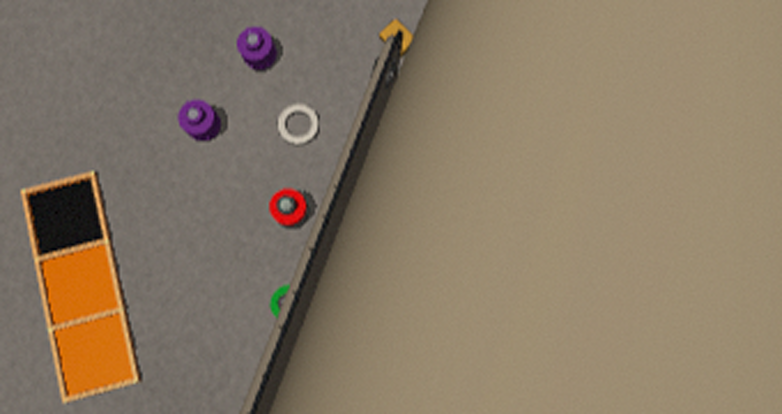

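```bash
python3 - <<'E'
from h import *
print(watw(259,199,.055),watw(434,250,.034),watw(137,188,.03))
E
```

```text
[ 600.1 -103.    55. ] [ 539.5 -275.2   34. ] [6.02e+02 1.00e-01 3.00e+01]
```

Call:
arm_command(
  steps="2 -2 -40 0; 2 -2 -75 0; 2 -2 -95 0; 2 -2 -105 0; 2 -2 -105 0; 2 -2 -105 0",
)

```text
clock: 15.9
tcp_pos: [0.5998, -0.1037, 0.0138]
orientation: [0.001, -0.706, 0.708, -0.003]
wrist_force: [-1.3, -0.3, 0.0]
finger_gap: 0.0644
```

Call:
arm_command(
  steps="0 0 0 0; 0 0 0 0; 0 0 0 0; 0 0 0 0; 0 0 0 0; 0 0 0 0",
  fingers=-1,
)

```text
clock: 16.65
tcp_pos: [0.6008, -0.104, 0.015]
orientation: [0.002, -0.706, 0.708, -0.004]
wrist_force: [-0.8, -0.6, 5.9]
finger_gap: 0.0324
```

Call:
arm_command(
  steps="0 0 15 0; 0 0 45 0; 0 0 90 0; 0 0 95 0; -25 45 95 0; -52 95 95 0; -80 145 95 0.05; -107 195 95 0.1; -135 245 95 0.2; -162 295 95 0.24; -190 345 95 0.24; -208 378 95 0.24; -214 390 95 0.24; -214 390 95 0.24; -214 390 95 0.24",
)

```text
clock: 18.52
tcp_pos: [0.406, 0.2285, 0.11]
orientation: [-0.016, 0.808, -0.588, -0.016]
wrist_force: [0.3, -0.0, 0.4]
finger_gap: 0.0328
```

```bash
python3 - <<'E'
from h import *
im=read_camera('wrist');save(im,'w7.png')
save(read_camera('top'),'t7.png')
E
```

```text
(no output)
```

View pics/w7.png

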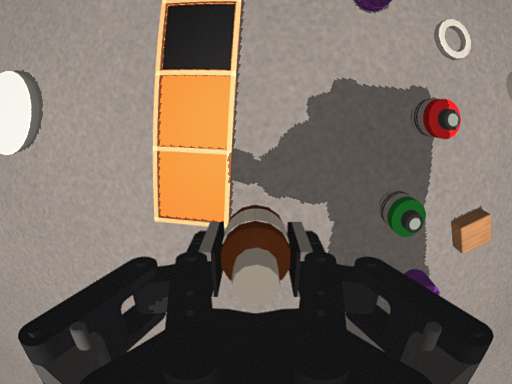

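View pics/t7.png

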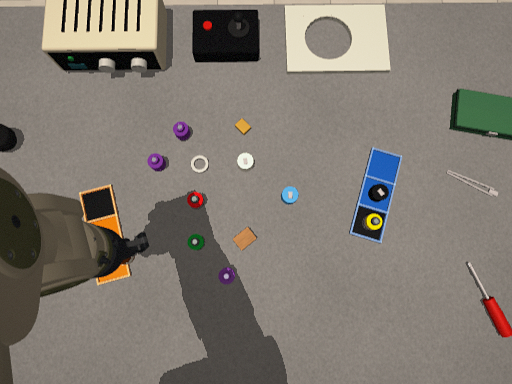

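```bash
python3 - <<'E'
from h import *
s=get_state();print(s['joint_pos'].round(3) if hasattr(s['joint_pos'],'round') else s['joint_pos'],s['tcp_pos'],s['orientation'],s['wrist_force'])
E
```

```text
[ 0.311  0.171 -0.451  0.942  0.044  3.141] [0.40580982 0.2285311  0.11003703] [-0.01553584  0.8083025  -0.58834473 -0.01600576] [-0.38712176 -0.65143949  0.32412631]
```

Call:
arm_command(
  steps="0 0 0 0.15; 0 0 0 0.3; 0 0 0 0.45; 0 0 0 0.6; 0 0 0 0.75; 0 0 0 0.9; 0 0 0 1.05; 0 0 0 1.2; 0 0 0 1.35; 0 0 0 1.5; 0 0 0 1.5",
)

```text
clock: 20.0
tcp_pos: [0.4062, 0.2283, 0.11]
orientation: [-0.0, 0.993, 0.119, -0.022]
wrist_force: [0.3, -0.1, -0.1]
finger_gap: 0.0321
```

```bash
cat >> h.py <<'E'
from scipy.spatial.transform import Rotation as Ro
def st():
    s=get_state();q=s['orientation'];R=Ro.from_quat([q[1],q[2],q[3],q[0]]).as_matrix()
    print('t',s['clock'],'tcp',np.round(np.array(s['tcp_pos'])*1000,1),'yaw',np.arctan2(R[1,0],R[0,0]).round(3),'z',R[:,2].round(4),'q',np.round(s['joint_pos'],3),'gap',round(s['finger_gap']*1000,1))
E
python3 -c "
from h import *
st()"
```

```text
t 20.0 tcp [406.2 228.3 110. ] yaw 0.239 z [-0.0443 -0.0045 -0.999 ] q [ 0.333  0.214 -0.397  1.003  0.01   1.664] gap 32.1
```

Call:
arm_command(
  steps="-3 10 0 0.15; -6 20 0 0.3; -9 30 0 0.45; -12 40 0 0.6; -16 50 0 0.75; -20 57 0 0.9; -20 57 0 1.05; -20 57 0 1.2; -20 57 0 1.35; -20 57 0 1.5; -20 57 0 1.57; -20 57 0 1.57; -20 57 0 1.57",
)

```text
clock: 21.62
tcp_pos: [0.3863, 0.2852, 0.1099]
orientation: [0.015, 0.619, 0.785, -0.016]
wrist_force: [-0.3, -0.3, -0.7]
finger_gap: 0.0326
```

```bash
python3 - <<'E'
from h import *
st()
im=read_camera('wrist');save(im,'w8.png')
save(read_camera('scene'),'s8.png',(200,50,400,200),4)
E
```

```text
t 21.625 tcp [386.3 285.2 109.9] yaw 1.807 z [ 0.0044 -0.0443 -0.999 ] q [ 0.495  0.224 -0.385  0.98  -0.041  0.259] gap 32.6
```

View pics/w8.png

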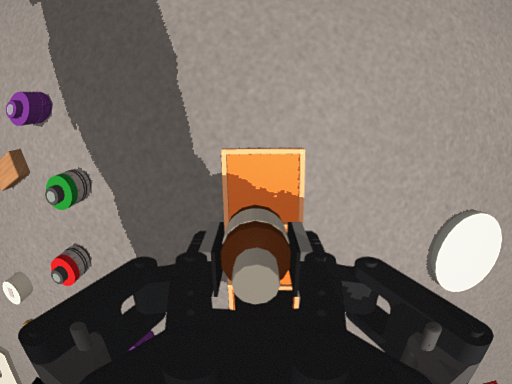

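View pics/s8.png

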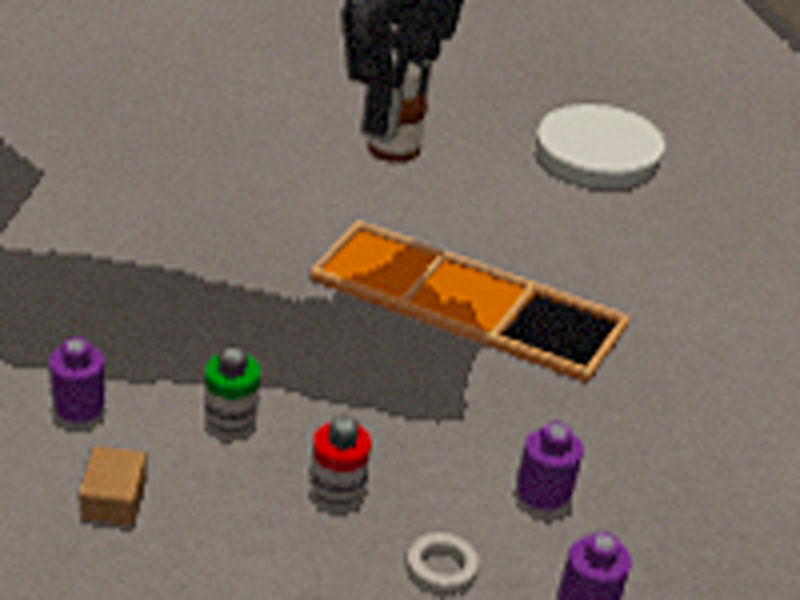

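```bash
python3 - <<'E'
from h import *
a=watw(263,151,.01); print(a, watw(228,225,.01),watw(302,225,.01))
c=np.array([-.970,-.2412]);print('bay from end', a[:2]-33*c, 'expect end at',np.array([450.5,301.5])+99*c)
E
```

```text
[355.8 280.5  10. ] [426.9 266.3  10. ] [410.6 329.6  10. ]
bay from end [387.81   288.4596] expect end at [354.47   277.6212]
```

Call:
arm_command(
  steps="1 3 -40 0; 1 3 -70 0; 1 3 -82 0; 1 3 -87 0; 1 3 -88 0; 1 3 -89 0; 1 3 -89.5 0; 1 3 -89.5 0",
)

```text
clock: 22.72
tcp_pos: [0.3875, 0.2884, 0.0208]
orientation: [0.016, 0.618, 0.785, -0.016]
wrist_force: [0.3, -0.2, -0.4]
finger_gap: 0.0325
```

Call:
arm_command(
  steps="0 0 -0.7 0; 0 0 -1.4 0; 0 0 -2 0; 0 0 -2 0",
)

```text
clock: 23.22
tcp_pos: [0.3877, 0.2884, 0.0196]
orientation: [0.016, 0.618, 0.786, -0.015]
wrist_force: [-2.0, -1.0, 7.9]
finger_gap: 0.0323
```

Call:
arm_command(
  steps="0 0 0 0; 0 0 0 0; 0 0 0 0; 0 0 0 0; 0 0 0 0",
  fingers=0.2,
)

```text
clock: 23.85
tcp_pos: [0.3877, 0.2884, 0.0195]
orientation: [0.016, 0.618, 0.785, -0.015]
wrist_force: [-0.9, -0.5, 0.5]
finger_gap: 0.0515
```

Call:
arm_command(
  steps="0 0 10 0; 0 0 35 0; 0 0 80 0; 0 0 105 0; 0 0 105 0; 0 0 105 0",
)

```text
clock: 24.6
tcp_pos: [0.3874, 0.2883, 0.1242]
orientation: [0.016, 0.618, 0.786, -0.016]
wrist_force: [-0.1, 0.8, -0.7]
finger_gap: 0.0514
```

```bash
python3 - <<'E'
from h import *
st()
im=read_camera('wrist');save(im,'w9.png')
save(read_camera('scene'),'s9.png',(200,50,400,200),4)
E
```

```text
t 24.6 tcp [387.4 288.3 124.2] yaw 1.808 z [ 0.0053 -0.044  -0.999 ] q [ 0.499  0.216 -0.357  1.015 -0.041  0.263] gap 51.4
```

View pics/w9.png

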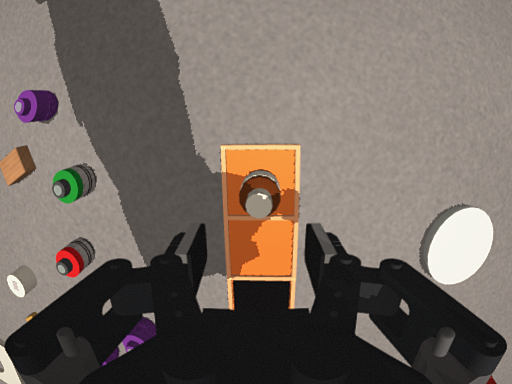

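View pics/s9.png

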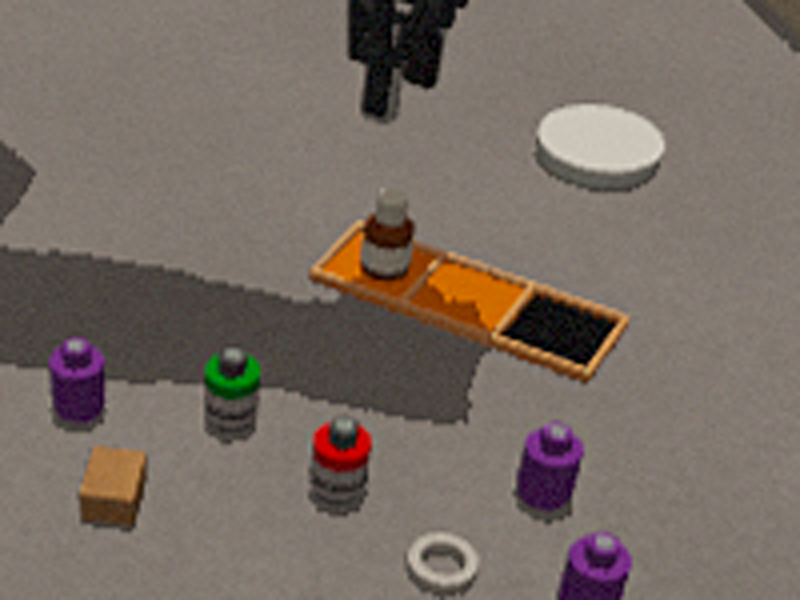

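Call:
arm_command(
  steps="215 -288 0 -0.24; 215 -288 0 -0.24; 215 -288 0 -0.24; 215 -288 0 -0.24; 215 -288 0 -0.24; 215 -288 0 -0.24; 215 -288 0 -0.24; 215 -288 0 -0.24; 215 -288 0 -0.24",
  fingers=0.5,
)

```text
clock: 25.82
tcp_pos: [0.6008, 0.0011, 0.1229]
orientation: [0.013, 0.707, 0.706, -0.019]
wrist_force: [0.3, -0.3, 0.1]
finger_gap: 0.0638
```

```bash
python3 - <<'E'
from h import *
st()
im=read_camera('wrist');save(im,'w10.png')
E
```

```text
t 25.825 tcp [600.8   1.1 122.9] yaw 1.569 z [-0.0086 -0.0442 -0.999 ] q [-0.109  0.419 -0.07   1.085 -0.045 -0.107] gap 63.8
```

View pics/w10.png

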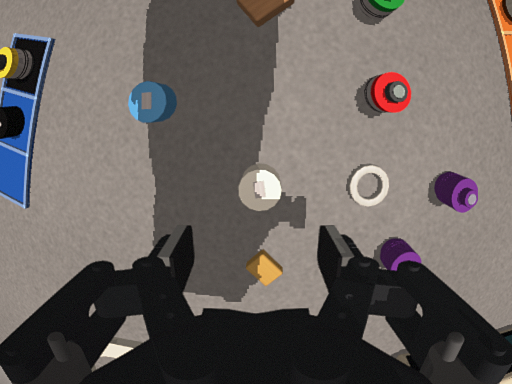

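```bash
python3 - <<'E'
from h import *
print(watw(260,188,.03),'red',watw(397,92,.049))
E
```

```text
[599.7   1.9  30. ] red [518.  107.1  49. ]
```

Call:
arm_command(
  steps="1 -1 -40 0; 1 -1 -75 0; 1 -1 -98 0; 1 -1 -109 0; 1 -1 -109 0; 1 -1 -109 0",
)

```text
clock: 26.62
tcp_pos: [0.6028, 0.0004, 0.0154]
orientation: [0.014, 0.707, 0.707, -0.018]
wrist_force: [0.6, 0.9, 0.0]
finger_gap: 0.0639
```

Call:
arm_command(
  steps="0 0 0 0; 0 0 0 0; 0 0 0 0; 0 0 0 0; 0 0 0 0; 0 0 0 0",
  fingers=-1,
)

```text
clock: 27.38
tcp_pos: [0.6039, 0.0003, 0.0169]
orientation: [0.015, 0.707, 0.707, -0.017]
wrist_force: [-1.6, -0.3, 5.0]
finger_gap: 0.0341
```

Call:
arm_command(
  steps="0 0 15 0; 0 0 45 0; 0 0 90 0; -25 50 90 0; -50 100 90 0.05; -75 150 90 0.1; -100 200 90 0.2; -125 250 90 0.25; -145 290 90 0.25; -152 303 90 0.25; -152 303 90 0.25; -152 303 90 0.25",
)

```text
clock: 28.88
tcp_pos: [0.4526, 0.3023, 0.1072]
orientation: [0.017, 0.614, 0.789, -0.015]
wrist_force: [0.3, -0.4, -1.4]
finger_gap: 0.0342
```

```bash
python3 - <<'E'
from h import *
st()
im=read_camera('wrist');save(im,'w11.png')
save(read_camera('scene'),'s11.png',(200,30,400,180),4)
E
```

```text
t 28.875 tcp [452.6 302.3 107.2] yaw 1.818 z [ 0.0081 -0.0444 -0.999 ] q [ 0.466  0.337 -0.235  1.011 -0.043  0.218] gap 34.2
```

View pics/w11.png

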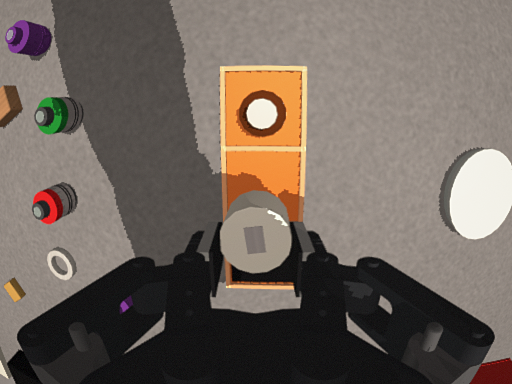

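View pics/s11.png

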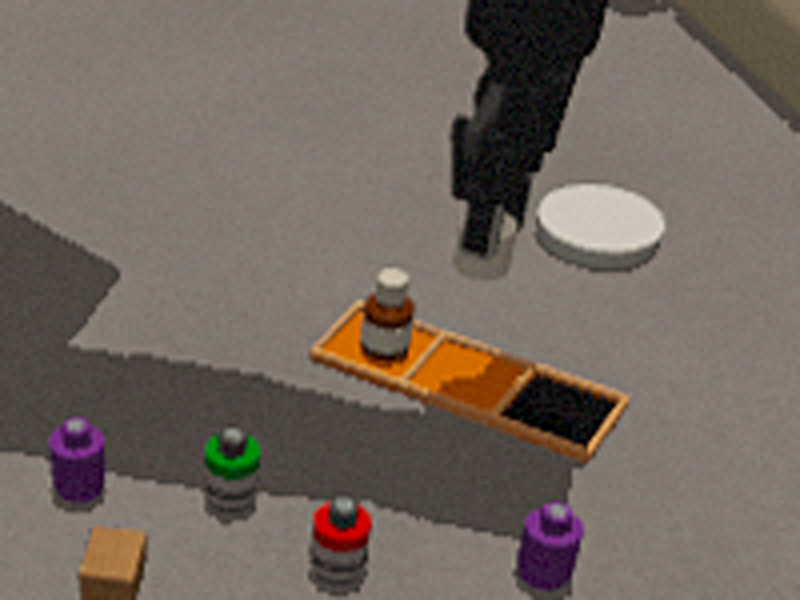

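```bash
python3 - <<'E'
from h import *
a=watw(263.5,149,.01);b=watw(263.5,69,.01);print(a,b,np.hypot(*(a-b)[:2]))
d=(a-b)[:2];d/=np.hypot(*d);print(a[:2]+33*d,a[:2]+99*d,'bottle cap',watw(262,114,.06), a[:2]-33*d)
E
```

```text
[420.5 297.   10. ] [357.5 281.   10. ] 65.0
[452.48461538 305.12307692] [516.45384615 321.36923077] bottle cap [392.4 289.7  60. ] [388.51538462 288.87692308]
```

Call:
arm_command(
  steps="0 2 -40 0; 0 2 -68 0; 0 2 -79 0; 0 2 -83 0; 0 2 -85 0; 0 2 -86 0; 0 2 -86.5 0; 0 2 -86.5 0",
)

```text
clock: 29.98
tcp_pos: [0.453, 0.3043, 0.021]
orientation: [0.017, 0.615, 0.789, -0.015]
wrist_force: [1.0, 0.3, 0.8]
finger_gap: 0.0345
```

Call:
arm_command(
  steps="0 0 -0.6 0; 0 0 -1.2 0; 0 0 -1.2 0",
)

```text
clock: 30.35
tcp_pos: [0.4531, 0.3043, 0.0209]
orientation: [0.017, 0.614, 0.789, -0.014]
wrist_force: [-2.7, -1.6, 8.9]
finger_gap: 0.0343
```

Contact; release, rise, go to the red objective.

Call:
arm_command(
  steps="0 0 0 0; 0 0 0 0; 0 0 0 0; 0 0 0 0; 0 0 0 0",
  fingers=0.22,
)

```text
clock: 30.98
tcp_pos: [0.453, 0.3043, 0.0208]
orientation: [0.017, 0.614, 0.789, -0.015]
wrist_force: [0.1, 0.4, -0.0]
finger_gap: 0.052
```

Call:
arm_command(
  steps="0 0 10 0; 0 0 35 0; 0 0 80 0; 0 0 105 0; 0 0 105 0; 0 0 105 0",
)

```text
clock: 31.72
tcp_pos: [0.4527, 0.3041, 0.1253]
orientation: [0.017, 0.614, 0.789, -0.015]
wrist_force: [-1.0, -1.3, 0.0]
finger_gap: 0.0521
```

Call:
arm_command(
  steps="64 -197 0 -0.25; 64 -197 0 -0.25; 64 -197 0 -0.25; 64 -197 0 -0.25; 64 -197 0 -0.25; 64 -197 0 -0.25",
  fingers=0.5,
)

```text
clock: 32.48
tcp_pos: [0.5158, 0.1081, 0.1246]
orientation: [0.014, 0.708, 0.706, -0.017]
wrist_force: [-0.2, 0.5, 0.8]
finger_gap: 0.0638
```

```bash
python3 - <<'E'
from h import *
st()
im=read_camera('wrist');save(im,'w12.png')
save(read_camera('scene'),'s12.png',(200,30,400,180),4)
E
```

```text
t 32.475 tcp [515.8 108.1 124.6] yaw 1.569 z [-0.0043 -0.0446 -0.999 ] q [ 0.08   0.288 -0.258  1.032 -0.044  0.082] gap 63.8
```

View pics/w12.png

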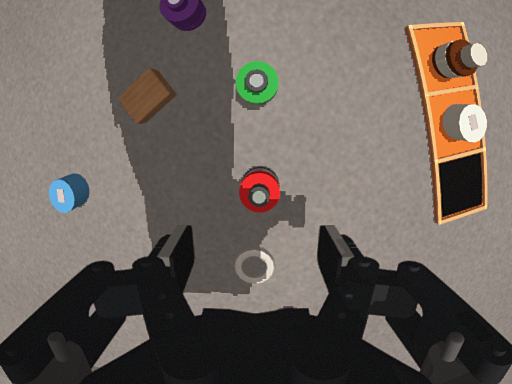

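View pics/s12.png

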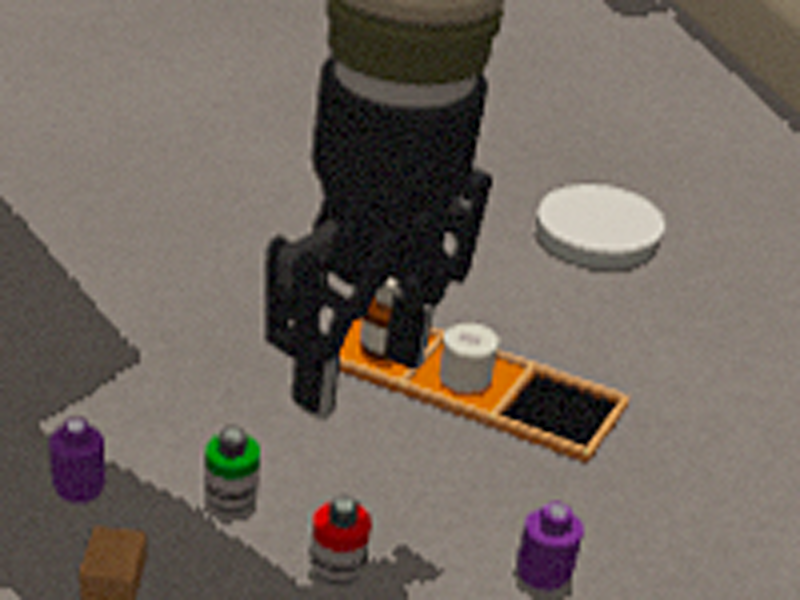

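```bash
python3 - <<'E'
from h import *
print(watw(260,197,.049))
E
```

```text
[517.7 109.6  49. ]
```

Call:
arm_command(
  steps="1 -1 -40 0; 1 -1 -75 0; 1 -1 -98 0; 1 -1 -110 0; 1 -1 -110 0; 1 -1 -110 0",
)

```text
clock: 33.33
tcp_pos: [0.5178, 0.1079, 0.016]
orientation: [0.015, 0.707, 0.707, -0.016]
wrist_force: [1.1, 0.0, 0.0]
finger_gap: 0.0641
```

Call:
arm_command(
  steps="0 0 0 0; 0 0 0 0; 0 0 0 0; 0 0 0 0; 0 0 0 0; 0 0 0 0",
  fingers=-1,
)

```text
clock: 34.08
tcp_pos: [0.5187, 0.1079, 0.017]
orientation: [0.016, 0.707, 0.707, -0.016]
wrist_force: [-1.3, -0.3, 6.9]
finger_gap: 0.0321
```

Call:
arm_command(
  steps="0 0 15 0; 0 0 45 0; 0 0 90 0; 0 50 90 0; 0 100 90 0.1; 0 150 90 0.2; 0 200 90 0.25; 0 212 90 0.25; 0 212 90 0.25; 0 212 90 0.25",
)

```text
clock: 35.33
tcp_pos: [0.5186, 0.3186, 0.1071]
orientation: [0.018, 0.614, 0.789, -0.014]
wrist_force: [0.4, 0.3, -1.5]
finger_gap: 0.0313
```

```bash
python3 - <<'E'
from h import *
st()
im=read_camera('wrist');save(im,'w13.png')
save(read_camera('scene'),'s13.png',(200,30,400,180),4)
E
```

```text
t 35.325 tcp [518.6 318.6 107.1] yaw 1.819 z [ 0.0108 -0.0438 -0.999 ] q [ 0.441  0.449 -0.065  1.066 -0.044  0.193] gap 31.3
```

View pics/w13.png

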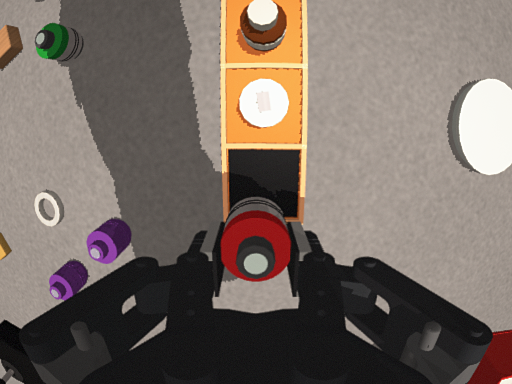

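View pics/s13.png

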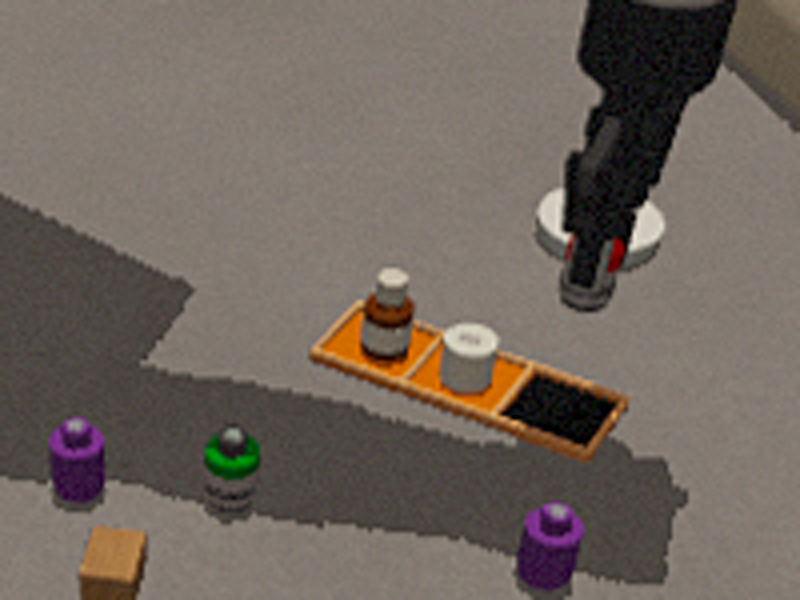

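```bash
python3 - <<'E'
from h import *
a=watw(264,147,.01);b=watw(264,66,.01);print(a,b,np.hypot(*(a-b)[:2]))
d=(a-b)[:2];d/=np.hypot(*d);print(a[:2]+33*d)
E
```

```text
[485.3 313.4  10. ] [421.6 297.1  10. ] 65.75241440433953
[517.26992869 321.58068819]
```

Call:
arm_command(
  steps="-2 2 -40 0; -2 2 -68 0; -2 2 -79 0; -2 2 -83 0; -2 2 -85 0; -2 2 -86 0; -2 2 -86.5 0; -2 2 -86.5 0",
)

```text
clock: 36.42
tcp_pos: [0.5173, 0.3207, 0.0212]
orientation: [0.018, 0.614, 0.789, -0.013]
wrist_force: [-0.4, -0.7, 0.2]
finger_gap: 0.0315
```

Call:
arm_command(
  steps="0 0 -0.6 0; 0 0 -1.2 0; 0 0 -1.2 0",
)

```text
clock: 36.8
tcp_pos: [0.5175, 0.3208, 0.0211]
orientation: [0.018, 0.614, 0.789, -0.013]
wrist_force: [-1.6, -1.2, 7.1]
finger_gap: 0.0315
```

Call:
arm_command(
  steps="0 0 0 0; 0 0 0 0; 0 0 0 0; 0 0 0 0; 0 0 0 0",
  fingers=0.22,
)

```text
clock: 37.42
tcp_pos: [0.5174, 0.3207, 0.021]
orientation: [0.018, 0.614, 0.789, -0.013]
wrist_force: [0.1, -0.1, 0.4]
finger_gap: 0.0521
```

Call:
arm_command(
  steps="0 0 10 0; 0 0 35 0; 0 0 80 0; 0 0 120 0; 0 0 120 0; 0 0 120 0",
)

```text
clock: 38.17
tcp_pos: [0.5173, 0.3207, 0.1412]
orientation: [0.018, 0.614, 0.789, -0.013]
wrist_force: [-0.6, -0.5, 0.9]
finger_gap: 0.0521
```

Call:
arm_command(
  steps="-40 -210 40 0; -40 -210 40 0; -40 -210 40 0; -40 -210 40 0; -40 -210 40 0; -40 -210 40 0",
)

```text
clock: 38.92
tcp_pos: [0.477, 0.1111, 0.1803]
orientation: [0.018, 0.614, 0.789, -0.013]
wrist_force: [-0.3, 0.7, 1.0]
finger_gap: 0.0518
```

```bash
python3 - <<'E'
from h import *
st()
im=read_camera('wrist');save(im,'w14.png')
save(read_camera('scene'),'s14.png',(100,80,370,280),2.9)
save(read_camera('top'),'t14.png')
E
```

```text
t 38.925 tcp [477.  111.1 180.3] yaw 1.818 z [ 0.0115 -0.0424 -0.999 ] q [ 0.092  0.169 -0.269  1.125 -0.043 -0.156] gap 51.8
```

View pics/w14.png

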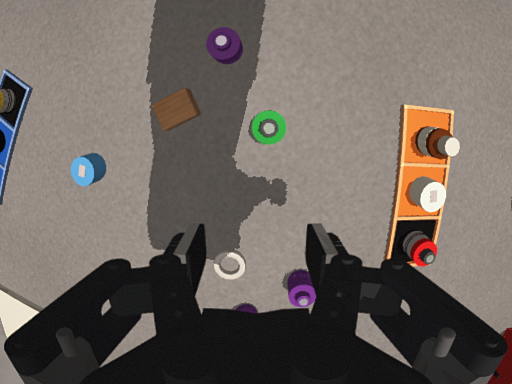

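View pics/s14.png

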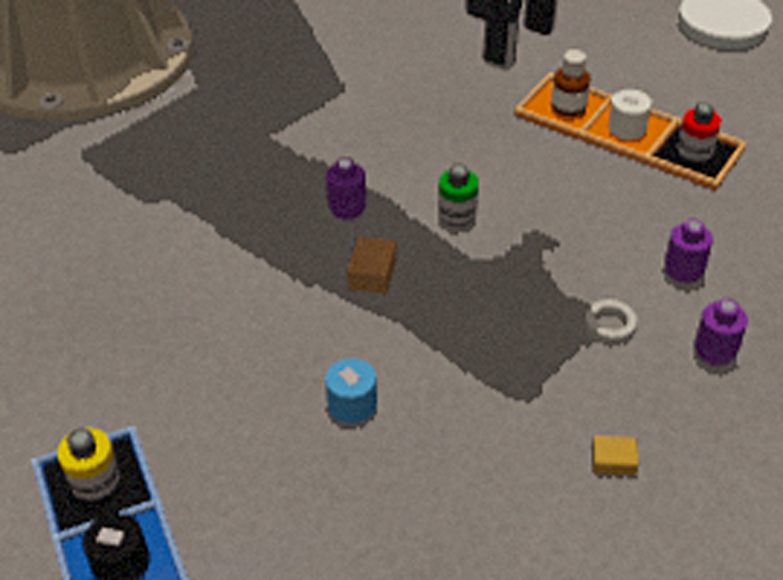

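View pics/t14.png

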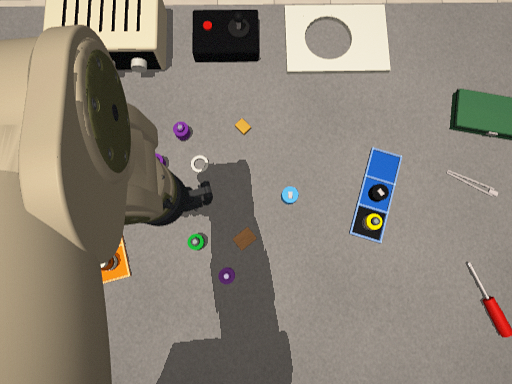

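```bash
python3 - <<'E'
from h import *
im={n:read_camera(n) for n in ('top','scene')}
def loc(c,a,X):
    d=np.array(X[:2])-c;return (d@[np.cos(a),np.sin(a)]).round(1),(d@[-np.sin(a),np.cos(a)]).round(1)
def box(n,name):
    for r in trace(n,name)[:4]:
        yield r['score'],r['box']
B=(np.array([527,-287.]),-.324);O=(np.array([451.5,303.]),3.388)
for n,name,z,T in [('top','objective_yellow',.038,B),('scene','objective_yellow',.0285,B),('top','mount_black',.027,B),('scene','mount_black',.019,B),('scene','objective_red',.0285,O),('scene','mount_white',.019,O),('scene','oil_bottle',.032,O),('top','mount_blue',.027,B),('top','objective_green',.035,O)]:
    for s,b in box(n,name):
        X=at(n,b[0]+b[2]/2,b[1]+b[3]/2,z)*1000
        print(n,name,round(s,2),np.round(b),X.round(0)[:2],loc(*T,X))
for n in ('objective_yellow',): pass
print(get_state()['wrist_force'])
E
```

```text
top objective_yellow 0.52 [364. 214.  20.  19.] [ 458. -267.] (np.float64(-72.2), np.float64(-2.8))
scene objective_yellow 0.69 [117. 231.  24.  20.] [ 465. -271.] (np.float64(-64.1), np.float64(-4.4))
top mount_black 0.85 [368. 184.  20.  16.] [ 526. -285.] (np.float64(-2.0), np.float64(1.2))
scene mount_black 0.71 [125. 257.  27.  24.] [ 522. -288.] (np.float64(-4.0), np.float64(-2.7))
scene objective_red 0.74 [328. 155.  16.  22.] [602. 184.] (np.float64(-117.0), np.float64(151.9))
scene objective_red 0.64 [209. 138.  14.  18.] [365.  25.] (np.float64(151.3), np.float64(248.2))
scene objective_red 0.62 [334. 116.  16.  18.] [516. 318.] (np.float64(-66.7), np.float64(1.2))
scene objective_red 0.53 [336. 183.  21.  24.] [671. 127.] (np.float64(-170.2), np.float64(223.9))
scene mount_white 0.52 [312. 111.  10.  17.] [449. 302.] (np.float64(2.4), np.float64(0.9))
scene oil_bottle 0.48 [292.  98.  15.  22.] [398. 290.] (np.float64(55.0), np.float64(-0.2))
top mount_blue 0.52 [283. 187.  14.  19.] [520. -94.] (np.float64(-68.5), np.float64(180.8))
top objective_green 0.72 [186. 233.  17.  18.] [428. 106.] (np.float64(70.5), np.float64(185.4))
top objective_green 0.28 [348. 146.  54.  99.] [ 517. -275.] (np.float64(77.7), np.float64(576.1))
[ 0.49679577  0.61833262 -0.07033491]
```

```bash
python3 - <<'E'
from workcell import *
print(hand_in(),get_state()['clock'])
E
```

```text
the job is handed in; nothing more can be done
the job is handed in; nothing more can be done
```

Both kits are made up and the job is handed in. The clock read about 39 s at the last check, and the arm was raised clear of everything. The hand-in gives no verdict.

- **Blue tray:** the yellow-banded objective stands on the black pad and the black mount is in the middle bay.
- **Orange tray:** the red-banded objective stands on the black pad, the white mount is in the middle bay and the oil bottle is in the other end bay.
- **Final check:** the last pictures show all five things upright in their bays, and the green-banded objective and blue mount at their start spots. All five measured within tolerance. Mostly this was within about 7 mm of the bay centre.
- **Oil bottle reading:** the scene camera put the bottle about 11 mm off centre along the tray. The release pose put it within about 1 mm and the wrist camera within about 5 mm, so I trust those more.
- **Wrist joint limit:** while carrying the bottle, the last joint ran up to its limit (3.141 rad against the stated 3.14). I turned the gripper half a turn to get clear. It left a small tool tilt of about 0.045 rad for the last three placements. All three settled upright in the pictures, but I couldn't confirm that the brief touch on the limit doesn't count as passing the joint's range.

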